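# Reverse the double-ended sample slide in its holder

## Robot

A 6-joint arm with a two-finger parallel gripper is mounted at the origin on the work surface; the furniture and walls round the work are solid. World frame = base frame: x ahead of the robot, y to its left, z up, the work surface at z = 0. Lengths are in m, angles in rad, forces in N, time in s.
With the tool pointing down it reaches from about 0.325 to 1 m from the base axis. Payload 5.1 kg.
Tool frame: the origin (TCP) lies on the centre line of the jaws, within the pads' length; the fingertips stand 19 mm ahead of it and the grasp point (between the pads) is the TCP; z points along the fingers, y is the direction in which the jaws open and shut (so a half turn about z gives the same grasp; the last joint's range is limited). The gripper opens to 85 mm and grips with 20 to 120 N. Pads are 22 mm wide; open, the fingers measure 114 mm over their backs; the gripper's body (76 mm by 85 mm) begins 54 mm behind the grasp point. The pads swing forward as they close: fully open they stand 13 mm farther back than shut.
Start: joints at [-1.297, 0.124, 1.65, -0, 1.367, -0.083], TCP at [0.227, -0.609, 0.25] pointing down, gripper open.
Joint ranges: [-2.61, 2.61], [-1.02, 2.33], [0.03, 2.71], [-1.35, 4.49], [0.32, 2.68], [-2.91, 2.91]. Speed limits (rad/s): [2.57, 2.57, 3.14, 3.14, 3.14, 3.14].

## Interface

Orientations are given as a unit quaternion [w, x, y, z].
In Python, from workcell import monitor, vision, workorder gives the robot as it stands.
- The arm moves only by the tool carry_out, never from a script. Its argument "plan" is one flat list of numbers, 5 for each row, row after row: the shift along the tool's x, y, z in cm, then the turn about the tool's z in rad, then the opening, from -1 (shut) to 1 (fully open). In form: [x, y, z, spin, grip, x, y, z, spin, grip, ...]. A call has 1 to 5 rows; each row is the pose to reach, as a shift and turn from the pose commanded when the call began, along the tool's axes at that moment; what a row does not reach only later rows make up. A row lasts 1/12 s, in which the tool goes at most 41.7 mm and 7.16 degrees, less where a joint would pass 70% of its speed; a pose out of reach is approached as far as the arm can. A call with a gripper value outside its range is refused whole. The fingers move at their own pace and stop on an object; "newtons" is the grip in N (left out, the last holds). Time passes only in rows, so rows that repeat a pose let the fingers close. It gives the time, the measured TCP pose, the force and the opening at its end, in the units of the state.
- monitor.get_state(): the state, without advancing time (a new reading comes with each control period).
- vision.read_camera(name): name is "side" or "top"; returns a dict with "image" (420x560x3 uint8, red, green, blue), "fx", "fy", "cx", "cy" (pixels), "D" ([k1, k2, p1, p2, k3] as OpenCV has them; the pictures are not rectified), "camera_from_world" (4x4, takes a point from world to camera coordinates). Camera axes: x right, y down, z forward; pixel columns grow to the right and rows downward; lengths in m; the calibration is good to about 2 mm. A picture is of the moment at which its call begins. There is no depth.
- workorder.finish_job(): hands the job in, once; it reports no verdict.
The state is a dict: "time": time; "joint_positions": joint angles; "qvel": joint speeds; "joint_torque": joint torques, N m; "tcp_pos": TCP position; "orientation": TCP orientation; "force": force on the tool from outside, world axes, zero at the start; "torque": the same for the moment, N m; "gripper_width": finger opening in m.
Only numpy, scipy, OpenCV 4.12 (cv2) and the standard library are available. Lean on these libraries where they do the work, as an engineer would, in place of code of your own. Each camera call takes 0.05 s, during which the arm holds its last target.

## Task

The sample slide stands in the photometer's holder with its round cup outwards, and now the square cup is wanted. Slide it right out of the holder along the bench, turn it end for end, and push it back in round cup first, until you feel it snap past the spring catch and come to rest on the stop inside, so that the square cup stands out. Keep the slide on the bench instead of lifting it, do not press hard once it is on the stop, and leave the glassware and other things around it where they are.

Things in the scene. Friction and masses are not known exactly. Their poses are not given: they have to be found in the camera images.
- holder: Sample holder: a low white case fixed to the bench, 92 mm deep (x), 104 mm wide (y), 50 mm high. Origin: on the bench, in the middle of its mouth (the front opening); x points level into the case, z up. Inside, unseen, is a firm end stop, set by hand anywhere from 64 to 80 mm behind the mouth: it can only be felt. With the slide against it, the slide's middle is 7 to 23 mm in front of the mouth.
- mouth (a point): Middle of the holder's front opening, 18 mm up; axes as the holder's. Opening of a straight channel 59 mm wide and 36 mm high; its floor is the bench. 25 mm in front of the stop each side wall has a sprung roller: it takes 5 to 9 N to push the slide's leading end between them, about 2 N while they ride on its edges; at the stop they have snapped into its notches.
- lip_ends (a point): Midway between the tips of the two steel guide lips that flare out from the mouth, 21 mm in front of it, 12 mm up; axes as the holder's. The lips are 12 mm high and about 70 mm apart at their tips.
- slide_center (a point): Middle of the loose slide, 17 mm up. Aluminium plate 174 mm long (x), 56 wide (y), 10 thick, 0.25 kg, gliding easily on the bench. Across its middle stands an upright fin 20 mm thick (x), 44 mm wide (y), 10 to 34 mm above the bench; 34 mm is free from the fin to each cup. Clear of the lips once its middle is 110 mm in front of the mouth; to turn on the spot it needs 92 mm all round and 115 mm from the mouth.
- round_end (a point): Middle of the plate's end face beside the round cup, 5 mm up, 87 mm from the slide's middle (at -x); axes as the slide's. The last 10 mm of each end taper to 46 mm, to lead in; 19 to 31 mm from each end both edges have a notch. This end faces the user at the start.
- square_end (a point): The same for the end beside the square cup (at +x of the slide). At the start this end is about 30 mm inside the mouth, not yet at the rollers.
- round_cup (a point): Centre of the round cup on the slide: outer diameter 36 mm, 10 to 32 mm above the bench, 62 mm from the slide's middle (at -x); axes as the slide's.
- square_cup (a point): Centre of the square cup on the slide: 36 by 36 mm outside, 10 to 32 mm above the bench, 62 mm from the slide's middle (at +x); axes as the slide's.
- catch_left (a joint): Travel in m of the hidden sprung roller in the holder's left wall: 0 at rest, either with no slide there or snapped into the slide's notch; about 0.0022 while it rides on the plain edge of the slide.
- catch_right (a joint): The same for the roller in the right wall.
- beaker_1: Bystander: open glass beaker, about 68 mm wide, 75 mm high, left of the holder's case. Origin in the middle of its underside. To be left where it is.
- mortar: Bystander: white porcelain mortar, 73 mm wide, 42 mm high, right of the holder's case. Origin in the middle of its underside. To be left where it is.
- bung_1: Bystander: black rubber bung, 32 mm wide, 26 mm high, to the right in front of the holder. Origin in the middle of its underside. To be left where it is.
- petri_dish: Bystander: flat glass dish, 90 mm wide, 14 mm high, to the left in front of the holder. Origin in the middle of its underside. To be left where it is.
- vial_3: Bystander: screw-cap vial, 30 mm wide, 58 mm high, left of the holder's mouth. Origin in the middle of its underside. To be left where it is.
Not all that is in view belongs to the job. Of the things that look like the part that bears slide_center, take the one that is farthest from the robot's base at the start.

How it is judged:
On the way:
1. the slide is drawn right out of the holder (x of slide_center in the frame of holder below -0.105 m), for 0.1 s.
At the end, for the whole second after the job is handed in: The slide lies flat in the holder with the round cup inside (its centre at least 36.5 mm behind the mouth) and the square cup outside (its centre at least 60 mm in front of it), both spring rollers snapped into the notches (travel under 0.9 mm) (x of round_cup in the frame of holder above 0.0365 m and x of square_cup in the frame of holder below -0.06 m and value of joint each of catch_left, catch_right below 0.0009 m and angle between slide_center's own z axis and vertical below 0.05 rad and height (world z) of slide_center below 0.02 m); the robot touches nothing.
It fails at once if the slide is pressed against the holder with more than 35 N (contact force between slide and holder above 35 N).
It fails at once if the slide is lifted more than 20 mm off the bench (height (world z) of slide_center above 0.037 m).
It fails at once if a bystander is moved more than 25 mm (distance of any of beaker_1, mortar, bung_1, petri_dish, vial_3 from where it was at the start of the episode above 0.025 m).
It also fails if it takes over 72 s, if anything falls off the work surface, if the arm or the gripper's body presses on something with over 40 N, if the wrist force passes 120 N, or if a joint passes its speed limit or range.

## Working session

There is one attempt and no reset: what is moved stays moved. The work goes in short steps, Python scripts to look and compute and a tool call to move; the robot and the scene stay as the last step left them, time stands still between calls to the robot, and variables do not carry over. Pictures are saved under pics/ and viewed, and the job is handed in when it is done.

Besides the shell and the picture viewer there is one more tool, called after "Call:" by a JSON object that holds its "method" and its "body". carry_out: Moves the arm, as the interface text tells. Its arguments: {"type":"object","properties":{"plan":{"type":"array","items":{"type":"number"}},"newtons":{"type":"number"}},"required":["plan"]}

```bash
mkdir -p pics; ls
python3 - <<'E'
from workcell import monitor, vision
import cv2, numpy as np, json
s=monitor.get_state(); print(s)
for n in("side","top"):
    c=vision.read_camera(n); cv2.imwrite(f"pics/{n}0.png",c["image"][:,:,::-1]); 
    print(n,{k:np.round(np.array(v),4).tolist() for k,v in c.items() if k!="image"})
E
```

```text
pics
{'time': 0.0, 'joint_positions': array([-1.29661772e+00,  1.24515527e-01,  1.65168950e+00, -3.71206291e-06,
        1.36750870e+00, -8.25868413e-02]), 'qvel': array([-7.28865368e-04, -1.28847433e-05, -1.99264033e-03, -1.54933913e-03,
        4.74370835e-05,  1.07462137e-04]), 'joint_torque': array([ 1.04925671e-04, -4.23610711e+01, -3.65449834e+01, -3.29748320e-05,
        6.89842156e-03, -1.10249482e-05]), 'tcp_pos': array([ 0.2268317 , -0.60851762,  0.24903708]), 'orientation': array([-1.05549965e-03,  9.84131326e-01,  1.77438466e-01, -1.03248746e-04]), 'force': array([1.00746326, 0.05158082, 1.40929217]), 'torque': array([-0.00276059,  0.03919287,  0.02657033]), 'gripper_width': 0.08554875844011864}
side {'fx': 515.7243, 'fy': 515.7243, 'cx': 285.4944, 'cy': 204.7413, 'D': [-0.0075, 0.0, 0.0, 0.0, 0.0], 'camera_from_world': [[-0.9424, -0.3335, 0.0257, 0.4786], [-0.1631, 0.3912, -0.9057, 0.1616], [0.292, -0.8578, -0.423, 0.7794], [0.0, 0.0, 0.0, 1.0]]}
top {'fx': 442.4346, 'fy': 442.4346, 'cx': 276.2585, 'cy': 213.4654, 'D': [0.0178, 0.0, 0.0, 0.0, 0.0], 'camera_from_world': [[0.0011, -1.0, -0.0048, -0.0365], [-0.9866, -0.0003, -0.1633, 0.517], [0.1633, 0.0049, -0.9866, 0.8303], [0.0, 0.0, 0.0, 1.0]]}
```

View pics/side0.png

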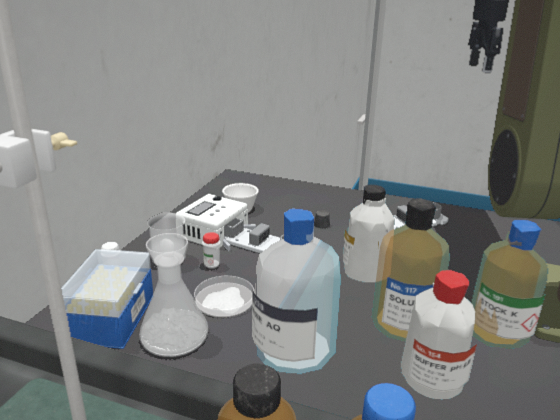

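View pics/top0.png

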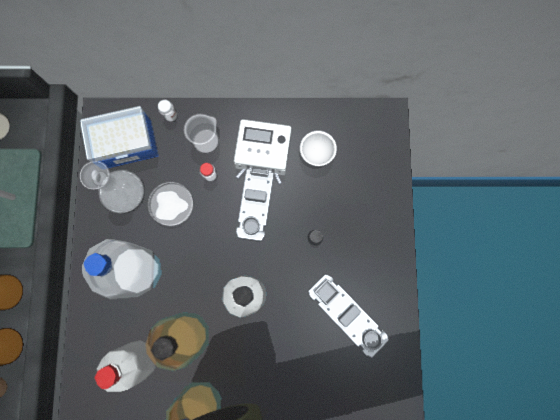

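The side view (560x420) shows the case at about (212,220), with the slide's fin at (258,233). The top view shows the case at (263,145) and the target slide running from the mouth to (252,238). Its round cup is at (251,226) and its fin at (256,196). A decoy slide lies at (348,315). I'll zoom in and measure.

```bash
cat > h.py <<'E'
from workcell import monitor, vision
import cv2, numpy as np
def cam(n):
    c=vision.read_camera(n); c["K"]=np.array([[c["fx"],0,c["cx"]],[0,c["fy"],c["cy"]],[0,0,1]]);c["D"]=np.array(c["D"],float)
    c["T"]=np.array(c["camera_from_world"]);return c
def ray(c,uv):
    p=cv2.undistortPoints(np.array(uv,float).reshape(-1,1,2),c["K"],c["D"]).reshape(-1,2)
    R=c["T"][:3,:3];o=-R.T@c["T"][:3,3]
    d=np.c_[p,np.ones(len(p))]@R
    return o,d
def plane(c,uv,z):
    o,d=ray(c,uv); return o+d*((z-o[2])/d[:,2])[:,None]
def proj(c,P):
    P=np.array(P,float).reshape(-1,3)
    return cv2.projectPoints(P,cv2.Rodrigues(c["T"][:3,:3])[0],c["T"][:3,3],c["K"],c["D"])[0].reshape(-1,2)
def crop(c,x0,y0,w,h,f,name,gray=False):
    im=c["image"][y0:y0+h,x0:x0+w,::-1]
    cv2.imwrite("pics/"+name,cv2.resize(im,None,fx=f,fy=f,interpolation=cv2.INTER_NEAREST))
E
python3 - <<'E'
from h import *
c=cam("top"); crop(c,190,110,160,140,5,"t1.png")
c=cam("side"); crop(c,160,170,180,110,4,"s1.png")
E
```

```text
(no output)
```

View pics/t1.png

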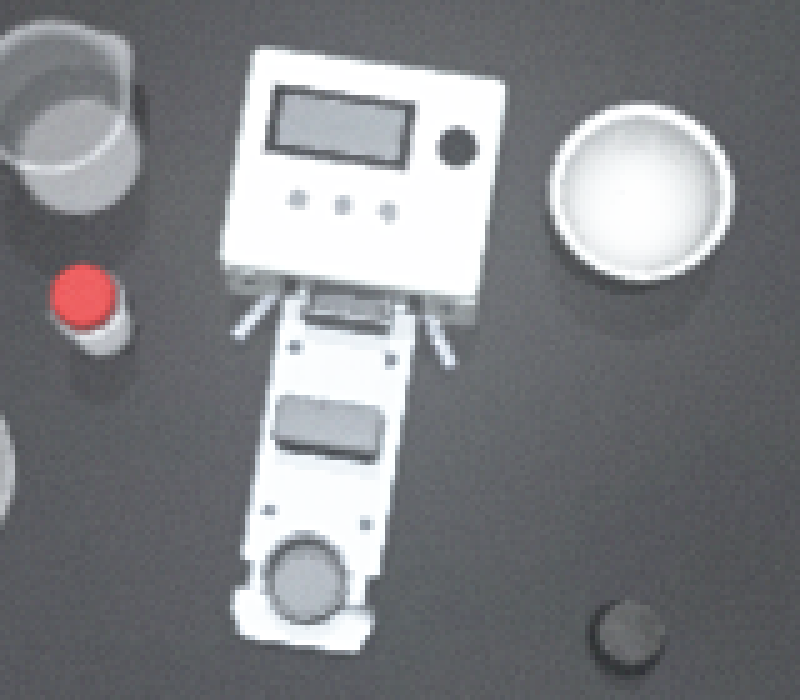

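View pics/s1.png

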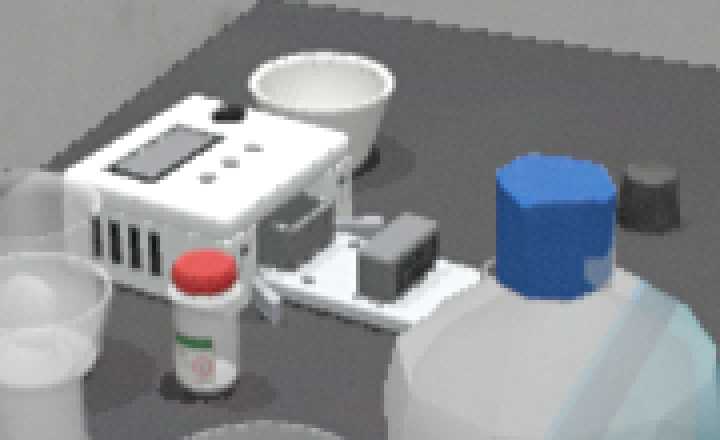

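Run:
```python
from h import *
c=cam("top")
def P(n,l,z):
    uv=np.array(l)/5+[190-.4,110-.4]; p=plane(c,uv,z); print(n,np.round(p[:,:2],4).tolist()); return p
print("campos",ray(c,[[280,200]])[0])
a=P("case top BL,BR,FR,FL",[(255,47),(507,83),(476,306),(222,268)],.05)
l=P("lips",[(238,335),(450,365)],.012)
e=P("end corners",[(237,640),(362,652)],.01)
s=P("left edge, right edge",[(275,335),(249,545),(412,335),(381,560)],.01)
f=P("fin top corners",[(278,395),(383,408),(381,452),(274,440)],.034)
q=P("cup",[(306,580)],.032)
print("holder yaw", np.degrees(np.arctan2(*(a[0]+a[1]-a[2]-a[3])[[1,0]])),"yaw from width",np.degrees(np.arctan2(*(a[0]+a[3]-a[1]-a[2])[[1,0]]))-90)
print("depth",np.linalg.norm((a[0]+a[1]-a[2]-a[3])/2),"mouth",(a[2]+a[3])/2)
print("slide yaw edges",[np.degrees(np.arctan2(*(s[i]-s[i+1])[[1,0]])) for i in(0,2)], "fin-cup",np.degrees(np.arctan2(*(f.mean(0)-q[0])[[1,0]])),np.linalg.norm((f.mean(0)-q[0])[:2]))
print("fin c",f.mean(0))
```

```text
campos [ 0.37459117 -0.04043378  0.90339397]
case top BL,BR,FR,FL [[0.7097, 0.0363], [0.6944, -0.0657], [0.6017, -0.053], [0.6173, 0.0482]]
lips [[0.5995, 0.045], [0.5867, -0.0428]]
end corners [[0.4728, 0.0436], [0.4679, -0.0071]]
left edge, right edge [[0.6, 0.0298], [0.5118, 0.0393], [0.6, -0.027], [0.5056, -0.0146]]
fin top corners [[0.5691, 0.0264], [0.5638, -0.0158], [0.5458, -0.0151], [0.5507, 0.0278]]
cup [[0.4943, 0.0145]]
holder yaw -7.560538919976438 yaw from width -8.648587803998566
depth 0.09338339542143517 mouth [ 0.6095144  -0.00243156  0.05      ]
slide yaw edges [np.float64(-6.1516042466244505), np.float64(-7.485547363586222)] fin-cup -7.845815020602136 0.0636072187321176
fin c [0.55733799 0.00582667 0.034     ]
```

The measurements agree with the sizes given: the case depth reads 93 mm against 92, fin to cup 63.6 against 62, and the yaw is about -7.7°. Next I'll find the obstacles around the turning spot.

Run:
```python
from h import *
c=cam("top"); crop(c,130,150,230,200,3,"t2.png")
def P(n,u,v,z): print(n,np.round(plane(c,[[u,v]],z)[0],4))
M=np.array([.6095,-.0024]);y=np.radians(-7.7);ex=np.array([np.cos(y),np.sin(y)])
P("petri",171,205,.014);P("bung",190+630/5,110+630/5,.026);P("vial",190+85/5-.4,110+297/5,.058)
im=c["image"].copy()
for d,col in((.115,(255,0,0)),(.125,(0,255,0)),(.135,(0,0,255))):
    C=M-d*ex; print(d,C)
    t=np.linspace(0,2*np.pi,90)
    for p in proj(c,np.c_[C[0]+.092*np.cos(t),C[1]+.092*np.sin(t),0*t+.005]): im[int(round(p[1])),int(round(p[0]))]=col
cv2.imwrite("pics/t3.png",cv2.resize(im[150:350,130:360,::-1],None,fx=3,fy=3,interpolation=0))
```

```text
petri [0.5392 0.1792 0.014 ]
bung [ 0.4743 -0.1153  0.026 ]
vial [0.6024 0.1011 0.058 ]
0.115 [0.49553693 0.01300841]
0.125 [0.4856271  0.01434827]
0.135 [0.47571727 0.01568814]
```

View pics/t3.png

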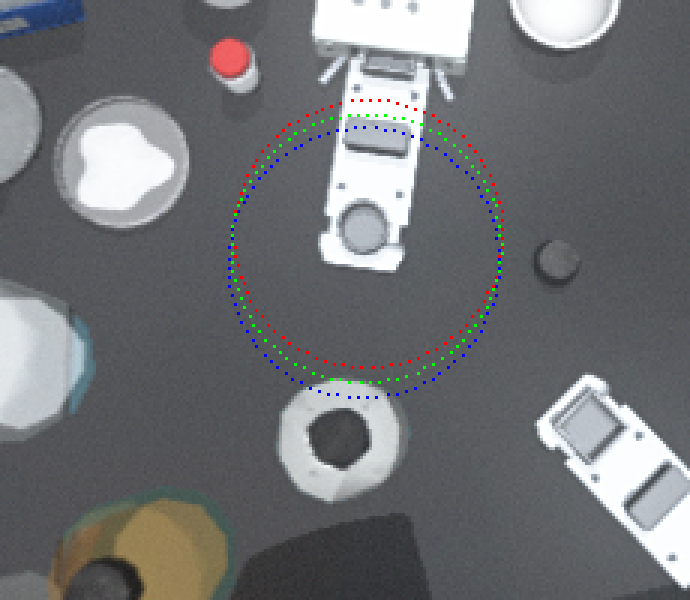

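Run:
```python
from h import *
t=cam("top");s=cam("side"); crop(s,320,170,100,120,5,"s2.png")
def tri(a,b):
    P1=t["K"]@t["T"][:3];P2=s["K"]@s["T"][:3]
    ua=cv2.undistortPoints(np.array(a,float).reshape(-1,1,2),t["K"],t["D"],P=t["K"]).reshape(2,1)
    ub=cv2.undistortPoints(np.array(b,float).reshape(-1,1,2),s["K"],s["D"],P=s["K"]).reshape(2,1)
    X=cv2.triangulatePoints(P1,P2,ua,ub);return (X[:3]/X[3]).ravel()
print("cap",tri((243,296),(374,190)))
print("base in side", plane(s,[[365,280],[345,272],[388,274]],0))
for z in(0,.05,.1): print(z,plane(t,[[243,277],[223,296],[264,296],[243,317]],z)[:,:2].round(3).tolist())
```

```text
cap [0.35876343 0.01898437 0.14743897]
base in side [[0.35315699 0.04813465 0.        ]
 [0.38936135 0.03664241 0.        ]
 [0.32087394 0.01592401 0.        ]]
0 [[0.394, 0.031], [0.356, 0.071], [0.356, -0.011], [0.315, 0.03]]
0.05 [[0.393, 0.027], [0.357, 0.065], [0.357, -0.013], [0.318, 0.026]]
0.1 [[0.392, 0.023], [0.358, 0.058], [0.358, -0.015], [0.322, 0.022]]
```

View pics/s2.png

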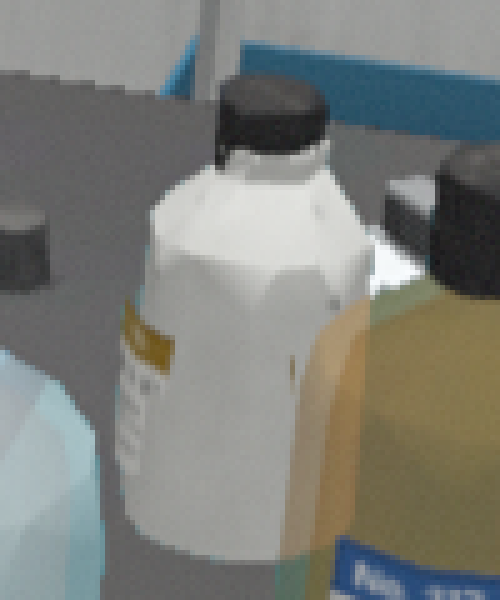

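The white bottle's axis is at (0.358, 0.02), with a radius of about 36 mm and a height of 0.15 m. A turning centre at (0.492, 0.009) clears it, the bung and the lips. I'll write a helper that gives the deltas, then move above the fin.

```bash
cat >> h.py <<'E'
from scipy.spatial.transform import Rotation as Ro
def go(x,y,z,yawdeg):
    s=monitor.get_state();q=s["orientation"];R=Ro.from_quat([q[1],q[2],q[3],q[0]]).as_matrix()
    yaw=np.arctan2(R[1,0],R[0,0]); d=R.T@(np.array([x,y,z])-s["tcp_pos"])*100
    dy=(np.radians(yawdeg)-yaw+np.pi)%(2*np.pi)-np.pi
    print("t",round(s["time"],2),"tcp",s["tcp_pos"].round(4),"yaw",np.degrees(yaw).round(2),"F",s["force"].round(1),"w",round(s["gripper_width"],4),"tz",R[:,2].round(3),"q6",s["joint_positions"][5].round(2))
    print("shift cm",d.round(2),"spin",round(-dy,3))
E
python3 -c "
from h import *
go(.5565,.006,.2,-7.7)"
```

```text
t 0.4 tcp [ 0.227  -0.609   0.2502] yaw 20.44 F [-0.   0.2 -0.3] w 0.0858 tz [-0.  0. -1.] q6 -0.08
shift cm [ 52.36 -46.12   5.03] spin 0.491
```

Call:
{"method": "carry_out", "body": {"plan": [52.4,-46.1,0,0.49,0.46,52.4,-46.1,0,0.49,0.46,52.4,-46.1,0,0.49,0.46,52.4,-46.1,0,0.49,0.46,52.4,-46.1,0,0.49,0.46]}}

```text
time: 0.82
tcp_pos: [0.326, -0.4238, 0.2504]
orientation: [0.0, 0.998, -0.069, 0.0]
force: [1.5, -0.3, 0.6]
gripper_width: 0.0626
```

```bash
python3 -c "
from h import *
go(.5565,.006,.25,-7.7)"
```

```text
t 0.82 tcp [ 0.326  -0.4238  0.2504] yaw -7.9 F [ 1.5 -0.3  0.6] w 0.0626 tz [ 0. -0. -1.] q6 0.69
shift cm [ 1.693e+01 -4.574e+01  4.000e-02] spin -0.003
```

Call:
{"method": "carry_out", "body": {"plan": [16.9,-45.7,0,0,0.46,16.9,-45.7,0,0,0.46,16.9,-45.7,0,0,0.46,16.9,-45.7,0,0,0.46,16.9,-45.7,0,0,0.46]}}

```text
time: 1.23
tcp_pos: [0.4236, -0.2396, 0.2507]
orientation: [0.0, 0.998, -0.067, 0.0]
force: [1.0, -0.5, -0.6]
gripper_width: 0.0621
```

```bash
python3 -c "
from h import *
go(.5565,.006,.25,-7.7)"
```

```text
t 1.23 tcp [ 0.4236 -0.2396  0.2507] yaw -7.65 F [ 1.  -0.5 -0.6] w 0.0621 tz [ 0.001 -0.001 -1.   ] q6 1.08
shift cm [  9.9  -26.11   0.07] spin 0.001
```

Call:
{"method": "carry_out", "body": {"plan": [9.9,-26.1,0,0,0.46,9.9,-26.1,0,0,0.46,9.9,-26.1,0,0,0.46,9.9,-26.1,0,0,0.46,9.9,-26.1,0,0,0.46]}}

```text
time: 1.65
tcp_pos: [0.5228, -0.0561, 0.2508]
orientation: [0.0, 0.998, -0.066, 0.001]
force: [0.5, -0.6, 0.5]
gripper_width: 0.0625
```

```bash
python3 -c "
from h import *
go(.5565,.006,.1,-7.7)"
```

```text
t 1.65 tcp [ 0.5228 -0.0561  0.2508] yaw -7.62 F [ 0.5 -0.6  0.5] w 0.0625 tz [ 0.001 -0.    -1.   ] q6 1.49
shift cm [ 2.5  -6.6  15.08] spin 0.001
```

Call:
{"method": "carry_out", "body": {"plan": [2.5,-6.6,0,0,0.46,2.5,-6.6,3,0,0.46,2.5,-6.6,7,0,0.46,2.5,-6.6,11,0,0.46,2.5,-6.6,15,0,0.46]}}

```text
time: 2.07
tcp_pos: [0.5562, 0.0049, 0.0994]
orientation: [0.0, 0.998, -0.066, 0.001]
force: [0.6, -0.8, 0.3]
gripper_width: 0.0627
```

```bash
python3 -c "
from h import *
go(.5565,.006,.032,-7.7)
c=cam('side'); crop(c,160,130,180,140,4,'s3.png')
c=cam('top'); crop(c,190,110,160,140,5,'t4.png')
go(.5565,.006,.032,-7.7)"
```

```text
t 2.07 tcp [0.5562 0.0049 0.0994] yaw -7.53 F [ 0.6 -0.8  0.3] w 0.0627 tz [ 0.002 -0.    -1.   ] q6 1.61
shift cm [ 0.   -0.12  6.74] spin 0.003
t 2.17 tcp [0.5499 0.0047 0.0926] yaw -7.6 F [-0.6  0.4 -1.3] w 0.0622 tz [-0.015  0.001 -1.   ] q6 1.61
shift cm [ 0.73 -0.21  6.04] spin 0.002
```

View pics/s3.png

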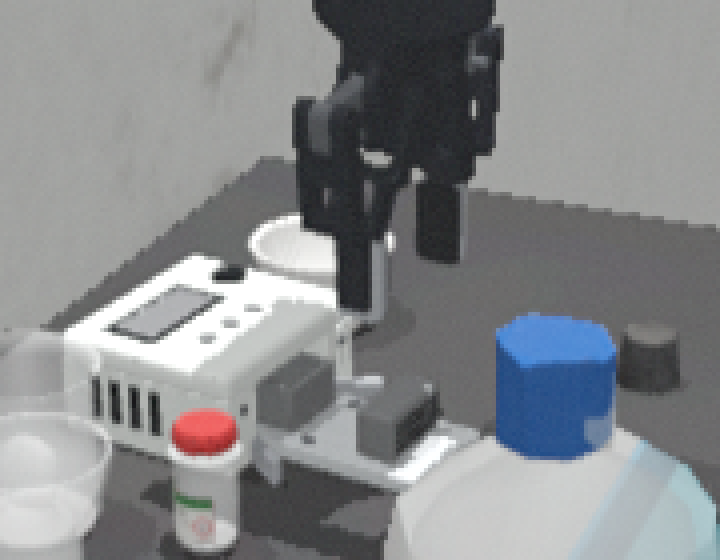

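View pics/t4.png

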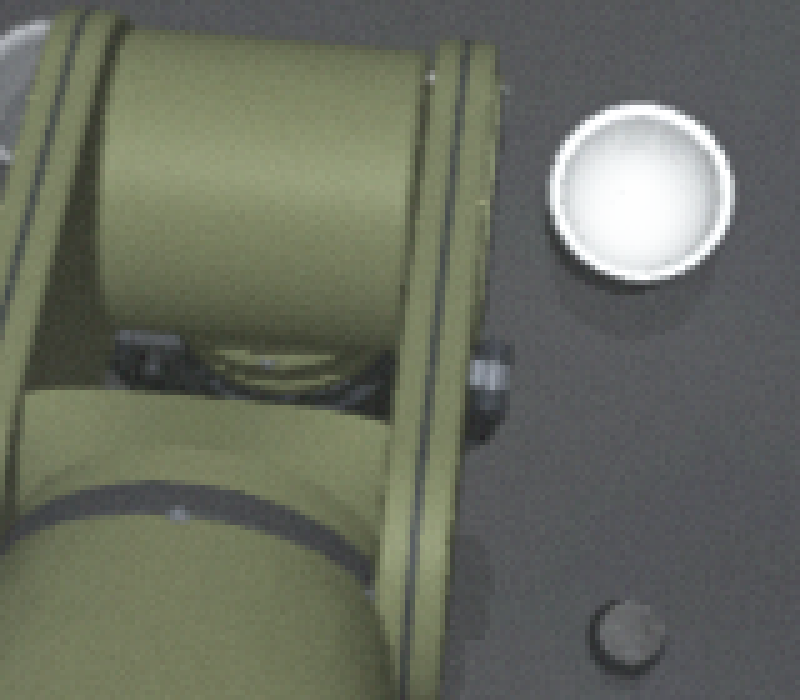

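The side view shows the open jaws above the fin, which is at crop (398,420). In the top view the arm hides the slide. I'll descend to just above the fin and check again.

Call:
{"method": "carry_out", "body": {"plan": [0.3,-0.1,1.0,0,0.46,0.3,-0.1,2.0,0,0.46,0.3,-0.1,2.5,0,0.46,0.3,-0.1,2.5,0,0.46]}}

```text
time: 2.5
tcp_pos: [0.5595, 0.0043, 0.0761]
orientation: [0.0, 0.998, -0.067, 0.001]
force: [0.2, -0.8, 0.1]
gripper_width: 0.0622
```

```bash
python3 -c "
from h import *
go(.5565,.006,.032,-7.7)
c=cam('side'); crop(c,160,130,180,140,4,'s4.png')
go(.5565,.006,.032,-7.7)
s=monitor.get_state()['tcp_pos'];y=np.radians(-7.7)
ey=np.array([-np.sin(y),np.cos(y),0])
for k in(-.031,.031): print((proj(c,s+ey*k+[0,0,-.012])-[160,130])*4)
print((proj(c,[.5565,.006,.034])-[160,130])*4)
"
```

```text
t 2.5 tcp [0.5595 0.0043 0.0761] yaw -7.65 F [ 0.2 -0.8  0.1] w 0.0622 tz [ 0.001 -0.    -1.   ] q6 1.62
shift cm [-0.32 -0.13  4.41] spin 0.001
t 2.55 tcp [0.5596 0.0043 0.0765] yaw -7.65 F [-1.2 -0.5  0.4] w 0.0625 tz [ 0.002 -0.    -1.   ] q6 1.62
shift cm [-0.34 -0.13  4.45] spin 0.001
[[426.26649435 303.87047346]]
[[356.10058827 356.90812699]]
[[396.90988279 393.68830873]]
```

View pics/s4.png

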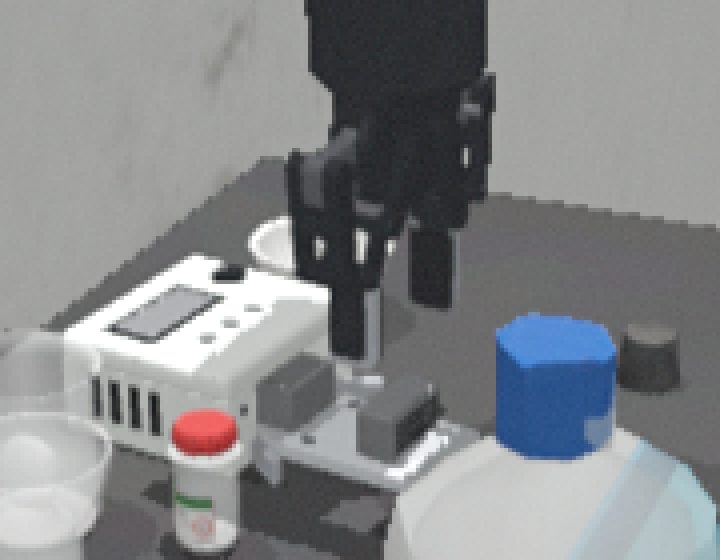

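The predicted fingertip and fin positions match the picture. I'll descend and close.

Call:
{"method": "carry_out", "body": {"plan": [-0.3,-0.1,1.5,0,0.46,-0.3,-0.1,3.0,0,0.46,-0.3,-0.1,4.0,0,0.46,-0.3,-0.1,4.4,0,0.46,-0.3,-0.1,4.4,0,0.46]}}

```text
time: 2.97
tcp_pos: [0.5556, 0.0059, 0.0309]
orientation: [-0.0, 0.998, -0.067, -0.001]
force: [-0.2, 0.0, 0.0]
gripper_width: 0.0625
```

```bash
python3 -c "
from h import *
go(.5565,.006,.032,-7.7)
c=cam('side'); crop(c,160,130,180,140,4,'s5.png')
"
```

```text
t 2.97 tcp [0.5556 0.0059 0.0309] yaw -7.64 F [-0.2  0.   0. ] w 0.0625 tz [-0.001  0.    -1.   ] q6 1.62
shift cm [ 0.08 -0.02 -0.11] spin 0.001
```

View pics/s5.png

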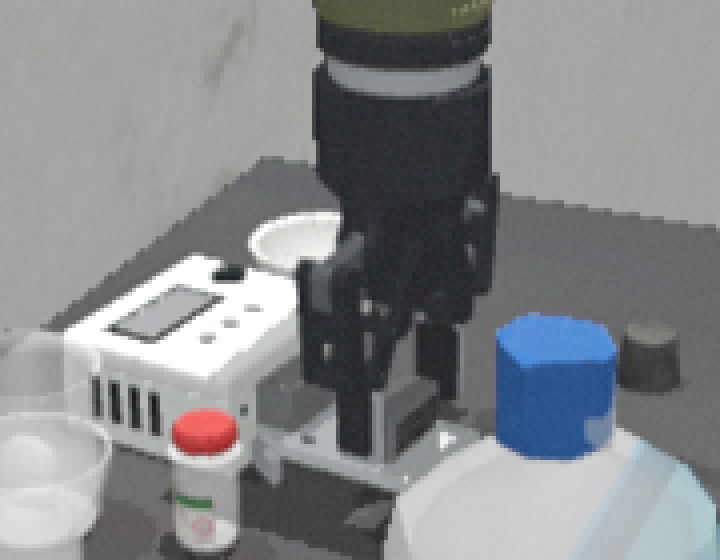

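The jaws straddle the fin. Closing now.

Call:
{"method": "carry_out", "body": {"plan": [0,0,-0.2,0,0.2,0,0,-0.2,0,-0.2,0,0,-0.2,0,-0.2,0,0,-0.2,0,-0.2,0,0,-0.2,0,-0.2], "newtons": 30}}

```text
time: 3.43
tcp_pos: [0.5572, 0.0059, 0.0349]
orientation: [0.0, 0.998, -0.067, 0.001]
force: [-0.5, 0.2, 4.4]
gripper_width: 0.0434
```

```bash
python3 -c "
from h import *
go(.492,.0145,.032,-7.7)
"
```

```text
t 3.43 tcp [0.5572 0.0059 0.0349] yaw -7.63 F [-0.5  0.2  4.4] w 0.0434 tz [ 0.003 -0.    -1.   ] q6 1.62
shift cm [-6.58  0.01  0.27] spin 0.001
```

Gripped: the opening is 43.4 mm on the 44 mm fin. Now drawing it out along the channel axis.

Call:
{"method": "carry_out", "body": {"plan": [-0.7,0,-0.05,0,-0.2,-1.8,0,-0.1,0,-0.2,-3.0,0,-0.1,0,-0.2,-4.2,0,-0.1,0,-0.2,-5.2,0,-0.1,0,-0.2]}}

```text
time: 3.85
tcp_pos: [0.5039, 0.0129, 0.035]
orientation: [0.0, 0.998, -0.066, 0.001]
force: [2.7, -0.1, 3.5]
gripper_width: 0.0434
```

```bash
python3 -c "
from h import *
go(.492,.0145,.034,-7.7)
c=cam('side'); crop(c,160,130,180,140,4,'s6.png')
"
```

```text
t 3.85 tcp [0.5039 0.0129 0.035 ] yaw -7.63 F [ 2.7 -0.1  3.5] w 0.0434 tz [ 0.002 -0.    -1.   ] q6 1.62
shift cm [-1.2  0.   0.1] spin 0.001
```

View pics/s6.png

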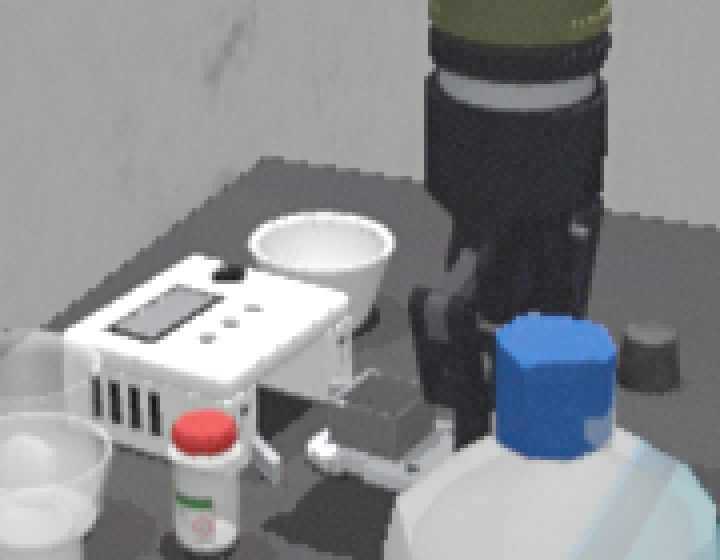

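The slide has come with the gripper and its square end is near the lip tips. I'll continue to the turning centre.

Call:
{"method": "carry_out", "body": {"plan": [-0.8,0,0,0,-0.2,-1.2,0.2,0,0,-0.2,-1.2,0.4,0,0,-0.2,-1.2,0.5,0,0,-0.2]}}

```text
time: 4.23
tcp_pos: [0.4914, 0.01, 0.035]
orientation: [-0.001, 0.998, -0.067, 0.0]
force: [0.0, 3.2, 7.6]
gripper_width: 0.0436
```

```bash
python3 -c "
from h import *
go(.492,.009,.034,-7.7)
c=cam('side'); crop(c,160,130,180,140,4,'s7.png')
c=cam('top'); crop(c,190,110,160,140,5,'t7.png')
"
```

```text
t 4.23 tcp [0.4914 0.01   0.035 ] yaw -7.65 F [0.  3.2 7.6] w 0.0436 tz [ 0.     0.001 -1.   ] q6 1.61
shift cm [0.08 0.09 0.1 ] spin 0.001
```

View pics/t7.png

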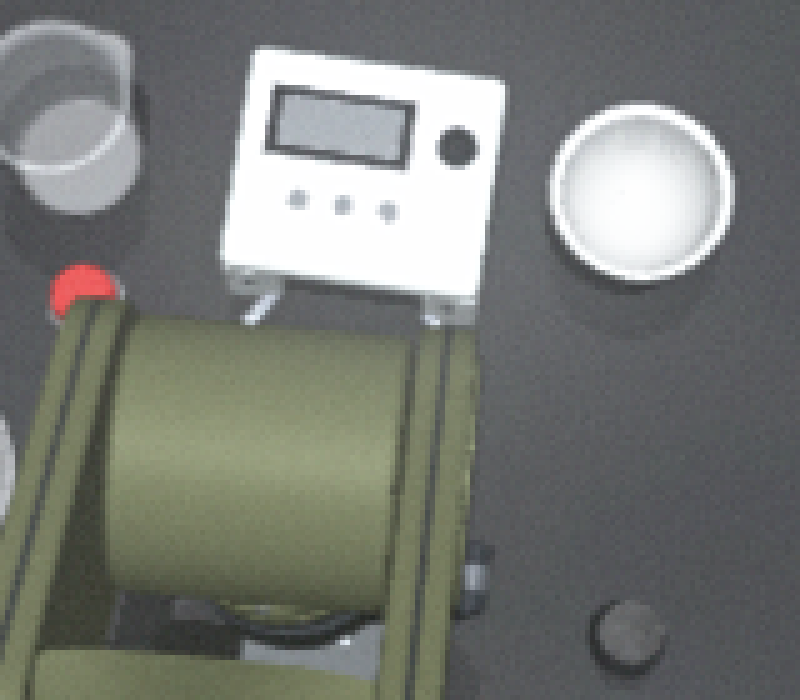

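The slide is clear of the lips. Now turning it; negative spin gives increasing yaw, which is the way q6 has room.

Call:
{"method": "carry_out", "body": {"plan": [0,0,-0.1,-0.1,-0.2,0,0,-0.1,-0.22,-0.2,0,0,-0.1,-0.34,-0.2,0,0,-0.1,-0.46,-0.2,0,0,-0.1,-0.58,-0.2]}}

```text
time: 4.75
tcp_pos: [0.4907, 0.0095, 0.035]
orientation: [-0.0, 0.975, 0.224, -0.001]
force: [-0.1, -0.9, 4.1]
gripper_width: 0.0433
```

```bash
python3 -c "
from h import *
go(.492,.009,.034,172.3)
c=cam('side'); crop(c,160,130,180,140,4,'s8.png')
"
```

```text
t 4.75 tcp [0.4907 0.0095 0.035 ] yaw 25.93 F [-0.1 -0.9  4.1] w 0.0433 tz [-0.002  0.    -1.   ] q6 1.03
shift cm [0.09 0.1  0.1 ] spin -2.555
```

View pics/s8.png

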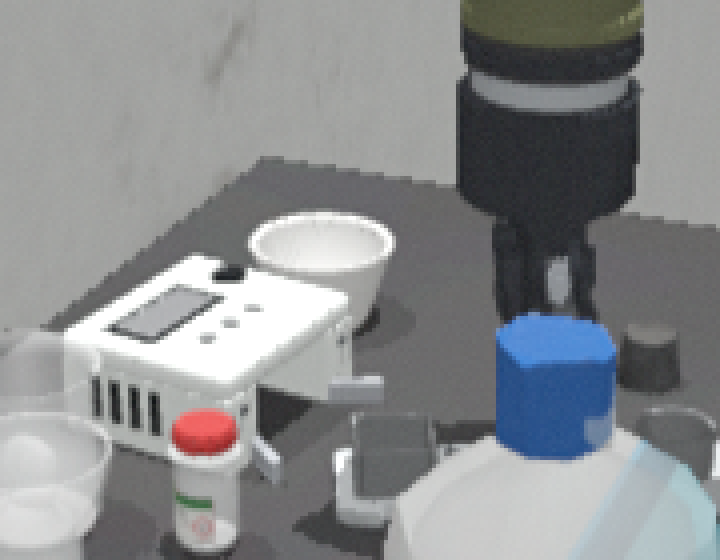

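The slide turns with the tool: the square cup is at crop (393,455) and swinging left, and the round cup at (680,440) is swinging to the bung side. Continuing.

Call:
{"method": "carry_out", "body": {"plan": [0,0,0,-0.12,-0.2,0,0,0,-0.24,-0.2,0,0,0,-0.36,-0.2,0,0,0,-0.48,-0.2,0,0,0,-0.6,-0.2]}}

```text
time: 5.22
tcp_pos: [0.491, 0.0095, 0.035]
orientation: [-0.0, 0.865, 0.501, -0.001]
force: [0.4, -0.3, 2.7]
gripper_width: 0.0434
```

Call:
{"method": "carry_out", "body": {"plan": [0,0,0,-0.12,-0.2,0,0,0,-0.24,-0.2,0,0,0,-0.36,-0.2,0,0,0,-0.48,-0.2,0,0,0,-0.6,-0.2]}}

```text
time: 5.63
tcp_pos: [0.491, 0.0095, 0.035]
orientation: [-0.0, 0.679, 0.734, -0.0]
force: [0.2, -0.4, 3.0]
gripper_width: 0.0435
```

```bash
python3 -c "
from h import *
go(.492,.009,.034,172.3)
c=cam('side'); crop(c,160,130,180,140,4,'s9.png')
c=cam('top'); crop(c,150,110,200,190,4,'t9.png')
"
```

```text
t 5.63 tcp [0.491  0.0095 0.035 ] yaw 94.53 F [ 0.2 -0.4  3. ] w 0.0435 tz [-0.001  0.    -1.   ] q6 -0.17
shift cm [-0.05  0.1   0.1 ] spin -1.357
```

View pics/t9.png

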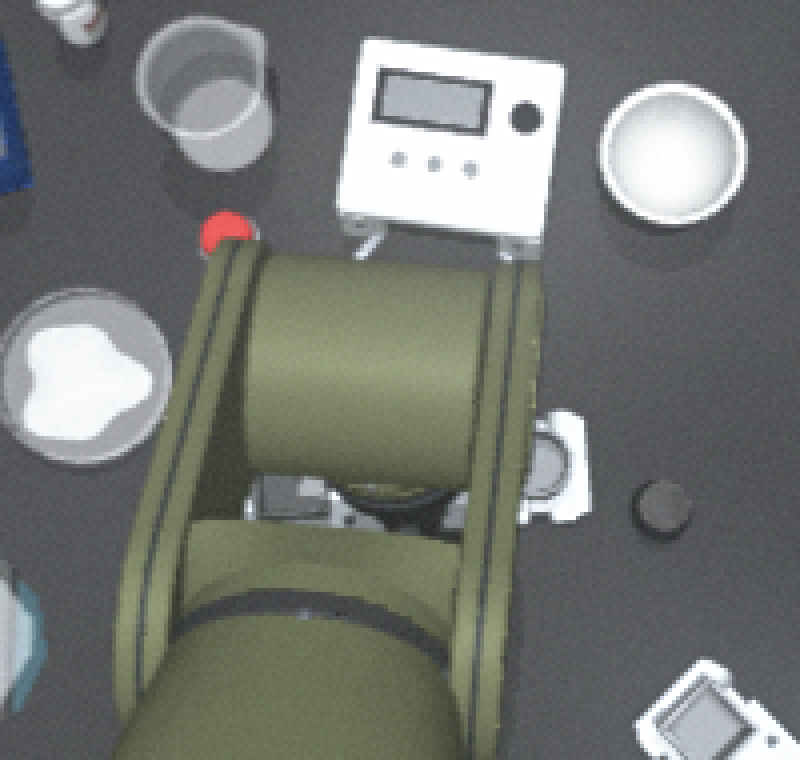

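The slide is crosswise, with the round cup at the right (545,465) and clear of the bung at (662,508). Continuing the turn.

Call:
{"method": "carry_out", "body": {"plan": [0,0,0,-0.12,-0.2,0,0,0,-0.24,-0.2,0,0,0,-0.36,-0.2,0,0,0,-0.48,-0.2,0,0,0,-0.6,-0.2]}}

```text
time: 6.15
tcp_pos: [0.4912, 0.0095, 0.035]
orientation: [-0.0, 0.432, 0.902, -0.0]
force: [0.0, -0.9, 2.6]
gripper_width: 0.0431
```

Call:
{"method": "carry_out", "body": {"plan": [0,0,0,-0.12,-0.2,0,0,0,-0.24,-0.2,0,0,0,-0.36,-0.2,0,0,0,-0.48,-0.2,0,0,0,-0.6,-0.2]}}

```text
time: 6.57
tcp_pos: [0.4911, 0.0096, 0.0349]
orientation: [-0.001, 0.147, 0.989, 0.0]
force: [0.7, 0.6, 2.4]
gripper_width: 0.0434
```

Call:
{"method": "carry_out", "body": {"plan": [0,0,0,-0.1,-0.2,0,0,0,-0.15,-0.2,0,0,0,-0.15,-0.2]}}

```text
time: 6.82
tcp_pos: [0.4911, 0.0096, 0.035]
orientation: [-0.001, 0.074, 0.997, 0.0]
force: [-0.5, -0.3, 2.5]
gripper_width: 0.0433
```

```bash
python3 -c "
from h import *
go(.492,.0142,.034,172.3)
c=cam('side'); crop(c,160,130,180,140,4,'s10.png')
c=cam('top'); crop(c,190,130,160,140,5,'t10.png')
go(.492,.0142,.034,172.3)
"
```

```text
t 6.82 tcp [0.4911 0.0096 0.035 ] yaw 171.51 F [-0.5 -0.3  2.5] w 0.0433 tz [-0.001  0.    -1.   ] q6 -1.51
shift cm [-0.02  0.47  0.1 ] spin -0.014
t 6.92 tcp [0.4911 0.0096 0.035 ] yaw 171.48 F [-0.5 -0.4  2.6] w 0.0434 tz [-0.002  0.    -1.   ] q6 -1.51
shift cm [-0.02  0.47  0.1 ] spin -0.014
```

View pics/t10.png

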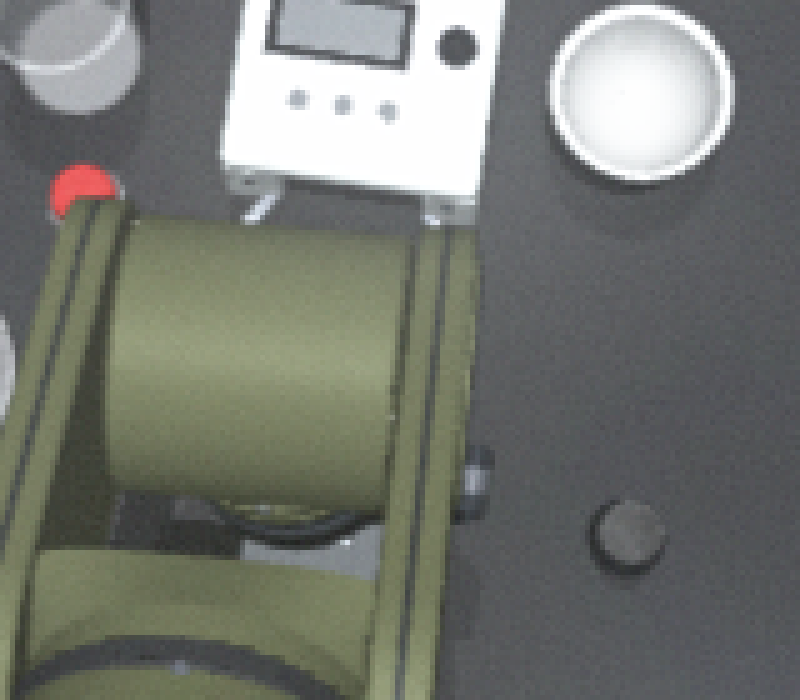

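View pics/s10.png

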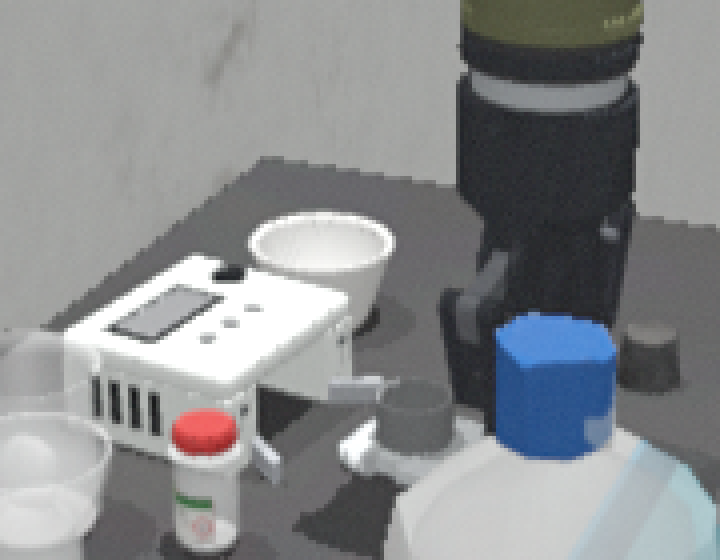

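The round cup now faces the mouth (crop (415,415)). I'll align laterally to the axis I pulled along, trim the yaw, then slide forward, which is tool -x.

Call:
{"method": "carry_out", "body": {"plan": [0,0.3,0,-0.01,-0.2,0,0.5,0,-0.014,-0.2,0,0.5,0,-0.014,-0.2,-0.5,0.5,0,-0.014,-0.2]}}

```text
time: 7.25
tcp_pos: [0.4965, 0.0141, 0.035]
orientation: [-0.001, 0.066, 0.998, 0.0]
force: [-1.2, 0.5, 1.8]
gripper_width: 0.0433
```

```bash
python3 -c "
from h import *
go(.5572,.0059,.034,172.3)
c=cam('side'); crop(c,160,130,180,140,4,'s11.png')
"
```

```text
t 7.25 tcp [0.4965 0.0141 0.035 ] yaw 172.48 F [-1.2  0.5  1.8] w 0.0433 tz [-0.002  0.001 -1.   ] q6 -1.52
shift cm [-6.13 -0.02  0.08] spin 0.003
```

View pics/s11.png

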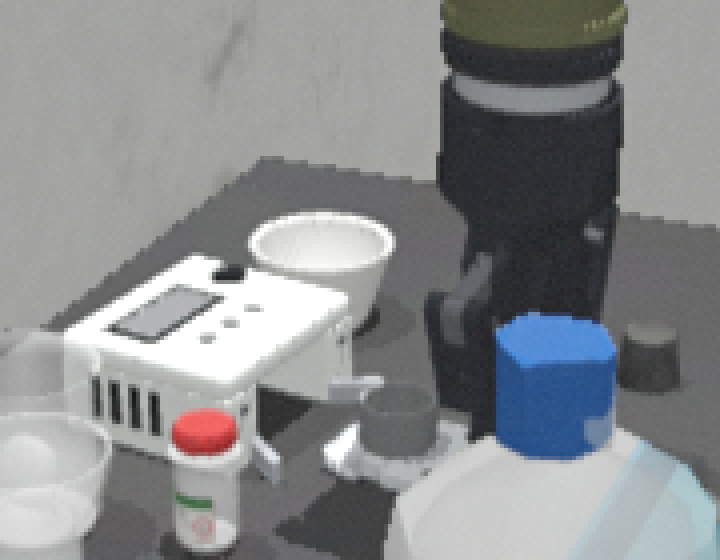

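The slide is aligned between the lips. Moving forward to the mouth in small steps.

Call:
{"method": "carry_out", "body": {"plan": [-0.7,0,0,0,-0.2,-1.4,0,0,0,-0.2,-2.1,0,0,0,-0.2,-2.6,0,0,0,-0.2,-2.8,0,0,0,-0.2]}}

```text
time: 7.72
tcp_pos: [0.5261, 0.0099, 0.035]
orientation: [0.0, 0.065, 0.998, 0.0]
force: [-0.6, 0.7, -0.2]
gripper_width: 0.043
```

```bash
python3 -c "
from h import *
go(.5572,.0059,.034,172.3)
c=cam('side'); crop(c,160,130,180,140,4,'s12.png')
"
```

```text
t 7.72 tcp [0.5261 0.0099 0.035 ] yaw 172.49 F [-0.6  0.7 -0.2] w 0.043 tz [ 0.  0. -1.] q6 -1.52
shift cm [-3.14  0.01  0.1 ] spin 0.003
```

View pics/s12.png

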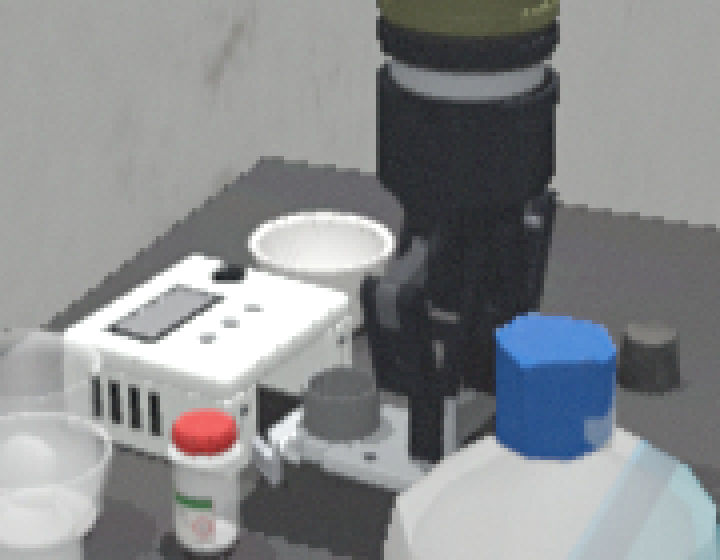

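The leading end is at the mouth with no side force. On in.

Call:
{"method": "carry_out", "body": {"plan": [-0.4,0,0,0,-0.2,-0.8,0,0,0,-0.2,-1.2,0,0,0,-0.2,-1.5,0,0,0,-0.2,-1.5,0,0,0,-0.2]}}

```text
time: 8.18
tcp_pos: [0.5408, 0.008, 0.0352]
orientation: [0.0, 0.065, 0.998, -0.0]
force: [-0.2, -0.1, -2.8]
gripper_width: 0.0431
```

Call:
{"method": "carry_out", "body": {"plan": [-0.4,0,0,0,-0.2,-0.8,0,0,0,-0.2,-1.2,0,0,0,-0.2,-1.5,0,0,0,-0.2,-1.5,0,0,0,-0.2]}}

```text
time: 8.6
tcp_pos: [0.5559, 0.006, 0.0354]
orientation: [0.0, 0.065, 0.998, -0.0]
force: [0.1, -1.0, -3.7]
gripper_width: 0.0432
```

```bash
python3 -c "
from h import *
go(.5572,.0059,.034,172.3)
c=cam('side'); crop(c,160,130,180,140,4,'s13.png')
"
```

```text
t 8.6 tcp [0.5559 0.006  0.0354] yaw 172.5 F [ 0.1 -1.  -3.7] w 0.0432 tz [ 0.001 -0.    -1.   ] q6 -1.53
shift cm [-0.13  0.01  0.15] spin 0.004
```

View pics/s13.png

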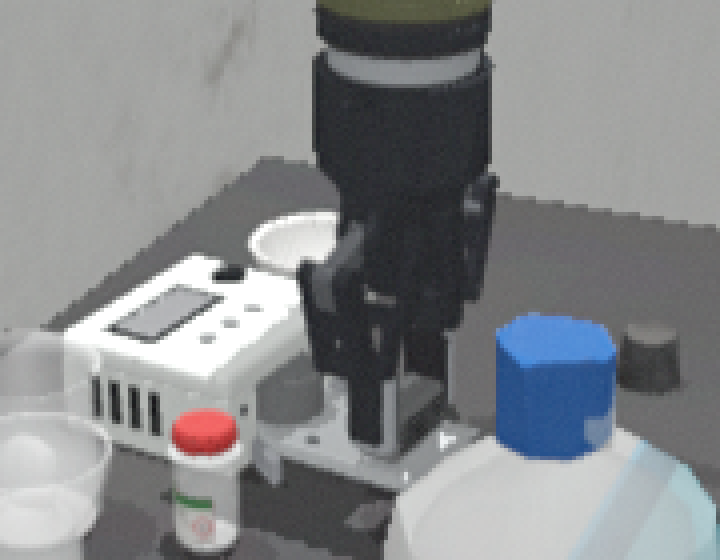

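The slide is well inside the channel, with the round cup entering. I'll release, lift, and shift back 62 mm to take the square cup, which stays clear of the lips at the stop.

Call:
{"method": "carry_out", "body": {"plan": [0,0,0,0,0.46,0,0,0,0,0.46,0,0,-1.5,0,0.46,0,0,-3.5,0,0.46,0,0,-4.0,0,0.46]}}

```text
time: 9.07
tcp_pos: [0.5572, 0.006, 0.0787]
orientation: [0.003, 0.065, 0.998, -0.0]
force: [0.8, 0.6, 1.1]
gripper_width: 0.0623
```

Call:
{"method": "carry_out", "body": {"plan": [2.0,0,0,0,0.4,4.0,0,0,0,0.4,5.6,0,0,0,0.4,6.2,0,0,0,0.4,6.2,0,0,0,0.4]}}

```text
time: 9.48
tcp_pos: [0.4926, 0.0144, 0.0751]
orientation: [-0.0, 0.065, 0.998, -0.0]
force: [0.6, -0.8, -0.1]
gripper_width: 0.0596
```

```bash
python3 -c "
from h import *
c=cam('side'); crop(c,160,130,180,140,4,'s14.png')
c=cam('top'); crop(c,190,130,160,140,5,'t14.png')
go(.4945,.0142,.033,172.4)
"
```

```text
t 9.58 tcp [0.4944 0.0141 0.0757] yaw 172.51 F [ 0.4 -0.3  1.1] w 0.0596 tz [ 0.002 -0.    -1.   ] q6 -1.52
shift cm [-0.01  0.01  4.27] spin 0.002
```

View pics/s14.png

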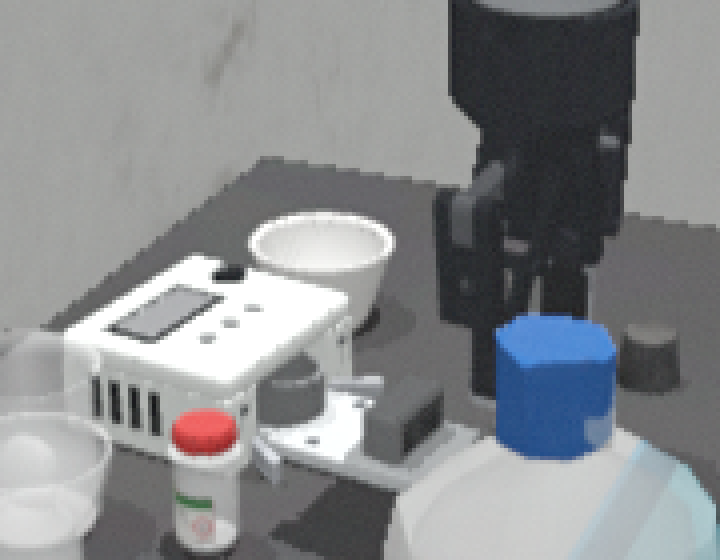

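View pics/t14.png

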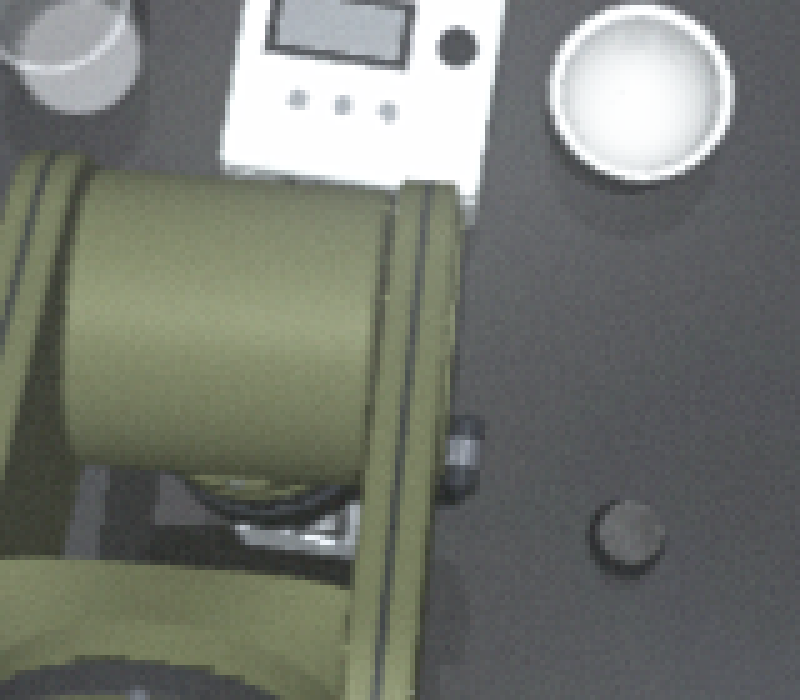

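```bash
python3 -c "
from h import *
c=cam('top'); 
for u,v in((245,541),(355,556),(300,549)):
  print(plane(c,[[190+u/5-.4,130+v/5-.4]],.01)[0].round(4))
print(c['image'][228:246,248,:].tolist())
"
```

```text
[0.4724 0.0404 0.01  ]
[ 0.4663 -0.0043  0.01  ]
[0.4691 0.018  0.01  ]
[[68, 72, 61], [52, 54, 55], [52, 55, 57], [66, 68, 70], [49, 54, 51], [45, 49, 44], [45, 48, 46], [71, 75, 75], [133, 138, 143], [130, 137, 141], [134, 140, 143], [131, 136, 142], [64, 68, 64], [50, 51, 48], [51, 52, 50], [50, 52, 53], [55, 61, 51], [116, 123, 90]]
```

The slide's outer end is at about (0.469, 0.018), so the square cup is at (0.494, 0.0147), right under the jaws. Descend and grip.

Call:
{"method": "carry_out", "body": {"plan": [0,0,1.5,0,0.3,0,0,3.0,0,0.3,0,0,3.8,0,0.3,0,0,4.0,0,0.3,0,0,4.0,0,0.3]}}

```text
time: 10.05
tcp_pos: [0.4935, 0.0141, 0.0346]
orientation: [-0.001, 0.065, 0.998, 0.0]
force: [-0.1, -0.8, -0.5]
gripper_width: 0.0558
```

Call:
{"method": "carry_out", "body": {"plan": [0,0,0,0,0,0,0,0,0,-0.4,0,0,0,0,-0.4,0,0,0,0,-0.4,0,0,0,0,-0.4], "newtons": 30}}

```text
time: 10.47
tcp_pos: [0.4945, 0.0141, 0.0363]
orientation: [0.001, 0.065, 0.998, -0.0]
force: [0.4, 0.6, 1.9]
gripper_width: 0.0347
```

```bash
python3 -c "
from h import *
go(.4945,.0142,.034,172.4)
c=cam('side'); crop(c,160,130,180,140,4,'s15.png')
"
```

```text
t 10.47 tcp [0.4945 0.0141 0.0363] yaw 172.51 F [0.4 0.6 1.9] w 0.0347 tz [ 0.002 -0.    -1.   ] q6 -1.52
shift cm [0.   0.01 0.23] spin 0.002
```

View pics/s15.png

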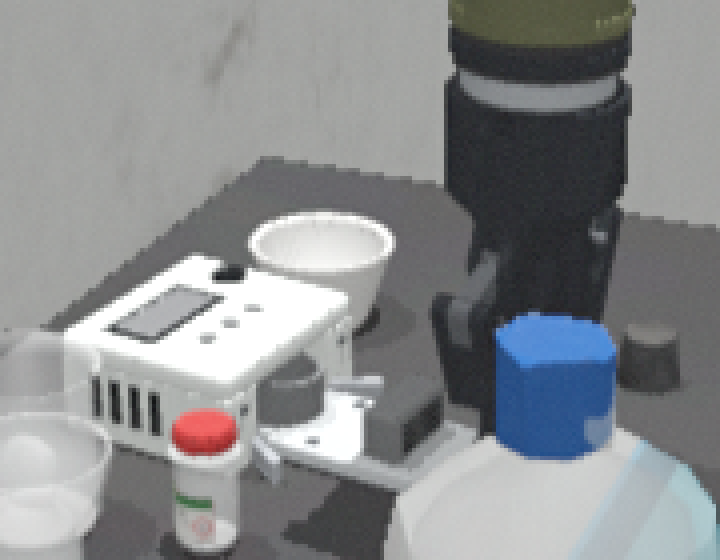

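Gripped on the square cup at 34.7 mm. I'll push in with a light 20 N grip as a fuse, in short steps with a force check after each.

Call:
{"method": "carry_out", "body": {"plan": [-0.2,0,0,0,-0.4,-0.4,0,0,0,-0.4,-0.6,0,0,0,-0.4,-0.6,0,0,0,-0.4], "newtons": 20}}

```text
time: 10.85
tcp_pos: [0.5, 0.0134, 0.0363]
orientation: [0.0, 0.065, 0.998, 0.0]
force: [-1.4, -0.0, 6.1]
gripper_width: 0.035
```

Call:
{"method": "carry_out", "body": {"plan": [-0.15,0,0,0,-0.4,-0.3,0,0,0,-0.4,-0.4,0,0,0,-0.4]}}

```text
time: 11.1
tcp_pos: [0.5036, 0.013, 0.0363]
orientation: [-0.0, 0.065, 0.998, 0.0]
force: [-3.2, 1.7, 7.5]
gripper_width: 0.0353
```

Call:
{"method": "carry_out", "body": {"plan": [-0.15,0,0,0,-0.4,-0.3,0,0,0,-0.4,-0.4,0,0,0,-0.4]}}

```text
time: 11.35
tcp_pos: [0.5076, 0.0125, 0.0362]
orientation: [-0.0, 0.065, 0.998, 0.0]
force: [-3.7, 0.6, 7.4]
gripper_width: 0.0352
```

Call:
{"method": "carry_out", "body": {"plan": [-0.15,0,0,0,-0.4,-0.3,0,0,0,-0.4,-0.4,0,0,0,-0.4]}}

```text
time: 11.6
tcp_pos: [0.5116, 0.0119, 0.0363]
orientation: [-0.0, 0.065, 0.998, 0.0]
force: [-3.2, 0.4, 7.8]
gripper_width: 0.0353
```

Travel is 17 mm so far with about -3 N axially, which is friction. The fingertips bear down at about 7 N, so I'll ease up 1 mm and go on.

Call:
{"method": "carry_out", "body": {"plan": [0,0,-0.1,0,-0.4,-0.15,0,-0.1,0,-0.4,-0.3,0,-0.1,0,-0.4]}}

```text
time: 11.85
tcp_pos: [0.5141, 0.0116, 0.0363]
orientation: [-0.0, 0.065, 0.998, 0.0]
force: [-2.6, 0.2, 2.9]
gripper_width: 0.0353
```

Call:
{"method": "carry_out", "body": {"plan": [-0.1,0,0,0,-0.4,-0.2,0,0,0,-0.4,-0.3,0,0,0,-0.4]}}

```text
time: 12.1
tcp_pos: [0.5174, 0.0111, 0.0363]
orientation: [-0.0, 0.065, 0.998, 0.0]
force: [-2.5, -0.3, 2.5]
gripper_width: 0.0353
```

Call:
{"method": "carry_out", "body": {"plan": [-0.1,0,0,0,-0.4,-0.2,0,0,0,-0.4,-0.3,0,0,0,-0.4]}}

```text
time: 12.35
tcp_pos: [0.5204, 0.0107, 0.0363]
orientation: [-0.0, 0.065, 0.998, 0.0]
force: [-1.7, 0.7, 2.9]
gripper_width: 0.0354
```

Call:
{"method": "carry_out", "body": {"plan": [-0.1,0,0,0,-0.4,-0.2,0,0,0,-0.4,-0.3,0,0,0,-0.4]}}

```text
time: 12.6
tcp_pos: [0.5224, 0.0102, 0.0363]
orientation: [-0.002, 0.066, 0.998, -0.0]
force: [-7.9, -0.4, 7.7]
gripper_width: 0.0349
```

Call:
{"method": "carry_out", "body": {"plan": [-0.1,0,0,0,-0.4,-0.2,0,0,0,-0.4,-0.3,0,0,0,-0.4]}}

```text
time: 12.85
tcp_pos: [0.525, 0.0101, 0.0363]
orientation: [-0.002, 0.065, 0.998, 0.0]
force: [-6.8, 0.3, 7.9]
gripper_width: 0.035
```

```bash
python3 -c "
from h import *
go(.5572,.0059,.034,172.3)
c=cam('side'); crop(c,160,130,180,140,4,'s16.png')
"
```

```text
t 12.85 tcp [0.525  0.0101 0.0363] yaw 172.51 F [-6.8  0.3  7.9] w 0.035 tz [-0.004  0.    -1.   ] q6 -1.52
shift cm [-3.25  0.01  0.21] spin 0.004
```

View pics/s16.png

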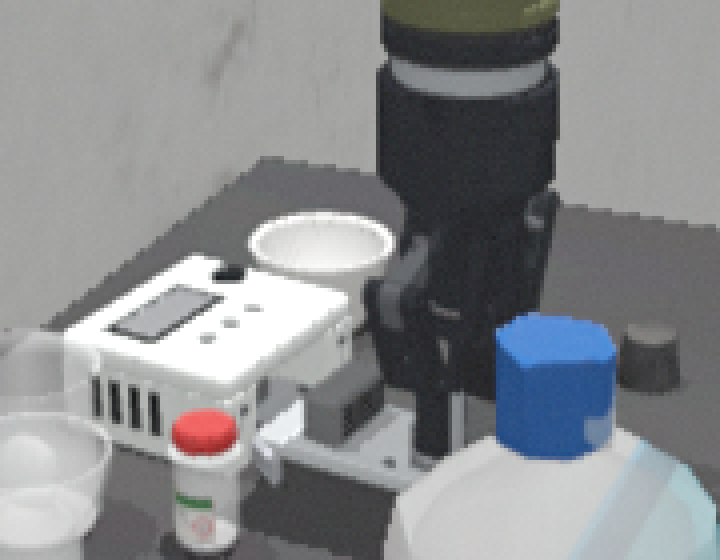

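Axial force rose to about 7–8 N, which is either the rollers or the stop with the grip slipping. I'll check whether the fin kept pace with the tool.

```bash
python3 -c "
from h import *
c=cam('side');go(.54,.0059,.034,172.3)
y=np.radians(-7.6);ex=np.array([np.cos(y),np.sin(y),0]);ey=np.array([-np.sin(y),np.cos(y),0])
M=np.array([.6095,-.0024,0])
for name,t in(('s15',[.4945,.0141]),('now',[.525,.0101])):
  f=np.array([*t,.034])+.062*ex
  print(name,'d',(M-f)@ex,[((proj(c,f+a*.01*ex+b*.022*ey)-[160,130])*4).round(0).tolist() for a,b in((-1,-1),(1,-1),(1,1),(-1,1))])
"
```

```text
t 12.95 tcp [0.5255 0.01   0.0363] yaw 172.51 F [-5.3  0.3  5.2] w 0.0351 tz [-0.002  0.    -1.   ] q6 -1.52
shift cm [-1.49 -0.22  0.23] spin 0.004
s15 d 0.05417201756816984 [[[441.0, 379.0]], [[403.0, 369.0]], [[354.0, 409.0]], [[393.0, 419.0]]]
now d 0.02341091802946936 [[[383.0, 364.0]], [[345.0, 354.0]], [[294.0, 393.0]], [[333.0, 403.0]]]
```

The fin moved 60 crop pixels against 58 predicted, so the grip isn't slipping. This is likely the rollers on the taper. Continuing carefully.

Call:
{"method": "carry_out", "body": {"plan": [-0.1,0,0,0,-0.4,-0.2,0,0,0,-0.4,-0.2,0,0,0,-0.4]}}

```text
time: 13.2
tcp_pos: [0.5279, 0.0097, 0.0363]
orientation: [-0.001, 0.065, 0.998, 0.0]
force: [-4.7, 1.0, 5.1]
gripper_width: 0.0354
```

Call:
{"method": "carry_out", "body": {"plan": [-0.1,0,0,0,-0.4,-0.2,0,0,0,-0.4,-0.2,0,0,0,-0.4]}}

```text
time: 13.45
tcp_pos: [0.5304, 0.0093, 0.0363]
orientation: [0.0, 0.065, 0.998, -0.0]
force: [-2.7, 0.0, 4.1]
gripper_width: 0.0351
```

Call:
{"method": "carry_out", "body": {"plan": [-0.1,0,0,0,-0.4,-0.2,0,0,0,-0.4,-0.2,0,0,0,-0.4]}}

```text
time: 13.7
tcp_pos: [0.5325, 0.0091, 0.0363]
orientation: [0.0, 0.065, 0.998, -0.0]
force: [-2.9, -0.8, 3.7]
gripper_width: 0.0354
```

The entry peak is past and the rollers are riding at about 2–3 N. I expect the stop near tcp x of about 0.540.

Call:
{"method": "carry_out", "body": {"plan": [-0.1,0,0,0,-0.4,-0.2,0,0,0,-0.4,-0.2,0,0,0,-0.4]}}

```text
time: 13.95
tcp_pos: [0.5345, 0.0088, 0.0363]
orientation: [0.0, 0.065, 0.998, -0.0]
force: [-1.4, -0.9, 2.5]
gripper_width: 0.035
```

Call:
{"method": "carry_out", "body": {"plan": [-0.1,0,0,0,-0.4,-0.2,0,0,0,-0.4,-0.2,0,0,0,-0.4]}}

```text
time: 14.2
tcp_pos: [0.5367, 0.0085, 0.0363]
orientation: [0.001, 0.065, 0.998, -0.0]
force: [-0.4, -0.1, 2.0]
gripper_width: 0.0351
```

Call:
{"method": "carry_out", "body": {"plan": [-0.1,0,0,0,-0.4,-0.15,0,0,0,-0.4,-0.15,0,0,0,-0.4]}}

```text
time: 14.45
tcp_pos: [0.5383, 0.0083, 0.0363]
orientation: [0.001, 0.065, 0.998, -0.0]
force: [0.1, -1.6, -0.4]
gripper_width: 0.0351
```

The axial force has fallen to zero, so the rollers are dropping into the notches. I'll creep on to feel the stop.

Call:
{"method": "carry_out", "body": {"plan": [-0.1,0,0,0,-0.4,-0.1,0,0,0,-0.4,-0.1,0,0,0,-0.4]}}

```text
time: 14.7
tcp_pos: [0.5394, 0.0081, 0.0363]
orientation: [0.001, 0.065, 0.998, -0.0]
force: [3.3, -0.7, -3.0]
gripper_width: 0.0353
```

Call:
{"method": "carry_out", "body": {"plan": [-0.1,0,0,0,-0.4,-0.1,0,0,0,-0.4,-0.1,0,0,0,-0.4]}}

```text
time: 14.95
tcp_pos: [0.5402, 0.008, 0.0364]
orientation: [0.001, 0.065, 0.998, -0.0]
force: [3.3, -2.1, -2.4]
gripper_width: 0.0353
```

The tool is now pulled inward at +3.3 N, so the catch is snapping. A little further.

Call:
{"method": "carry_out", "body": {"plan": [-0.1,0,0,0,-0.4,-0.1,0,0,0,-0.4,-0.1,0,0,0,-0.4]}}

```text
time: 15.2
tcp_pos: [0.5409, 0.0078, 0.0364]
orientation: [0.0, 0.066, 0.998, -0.0]
force: [3.4, -2.6, -1.1]
gripper_width: 0.0356
```

Call:
{"method": "carry_out", "body": {"plan": [-0.1,0,0,0,-0.4,-0.1,0,0,0,-0.4,-0.1,0,0,0,-0.4]}}

```text
time: 15.45
tcp_pos: [0.5417, 0.0078, 0.0363]
orientation: [0.0, 0.065, 0.998, -0.0]
force: [2.1, -2.5, -1.8]
gripper_width: 0.035
```

Call:
{"method": "carry_out", "body": {"plan": [-0.1,0,0,0,-0.4,-0.1,0,0,0,-0.4,-0.1,0,0,0,-0.4]}}

```text
time: 15.7
tcp_pos: [0.5425, 0.0079, 0.0363]
orientation: [-0.0, 0.065, 0.998, 0.0]
force: [-0.2, -1.2, -0.5]
gripper_width: 0.035
```

Call:
{"method": "carry_out", "body": {"plan": [-0.1,0,0,0,-0.4,-0.1,0,0,0,-0.4,-0.1,0,0,0,-0.4]}}

```text
time: 15.95
tcp_pos: [0.5427, 0.0079, 0.0363]
orientation: [-0.001, 0.065, 0.998, 0.0]
force: [-5.6, 0.1, 5.0]
gripper_width: 0.0355
```

The advance was 0.2 mm for 1 mm commanded, and the force is -5.6 N: that's the stop. I'll do one more small press to confirm, then ease off and release.

Call:
{"method": "carry_out", "body": {"plan": [-0.06,0,0,0,-0.4,-0.06,0,0,0,-0.4]}}

```text
time: 16.12
tcp_pos: [0.5427, 0.0079, 0.0363]
orientation: [-0.002, 0.065, 0.998, 0.0]
force: [-7.4, -0.3, 7.1]
gripper_width: 0.0355
```

Call:
{"method": "carry_out", "body": {"plan": [0.1,0,0,0,-0.4,0.1,0,0,0,-0.2,0.1,0,0,0,0.3,0.1,0,0,0,0.3,0.1,0,0,0,0.3]}}

```text
time: 16.53
tcp_pos: [0.5437, 0.0078, 0.0364]
orientation: [0.001, 0.065, 0.998, 0.0]
force: [-0.6, -0.1, 0.8]
gripper_width: 0.0556
```

Call:
{"method": "carry_out", "body": {"plan": [0,0,-1,0,0.3,0,0,-3,0,0.3,0,0,-6,0,0.3,0,0,-10,0,0.3,0,0,-13,0,0.3]}}

```text
time: 16.95
tcp_pos: [0.5439, 0.0077, 0.1697]
orientation: [0.001, 0.065, 0.998, 0.0]
force: [1.8, 0.5, 0.4]
gripper_width: 0.0555
```

Call:
{"method": "carry_out", "body": {"plan": [3,8,0,0,0.3,3,12,0,0,0.3,3,16,0,0,0.3,3,20,0,0,0.3,3,24,0,0,0.3]}}

```text
time: 17.37
tcp_pos: [0.5409, 0.2164, 0.1676]
orientation: [0.001, 0.065, 0.998, 0.0]
force: [0.4, -0.4, -0.2]
gripper_width: 0.0557
```

```bash
python3 -c "
from h import *
go(.54,.0059,.034,172.3)
c=cam('side'); crop(c,160,130,180,140,4,'s17.png')
c=cam('top'); crop(c,190,110,160,140,5,'t17.png');go(.54,.0059,.034,172.3)
"
```

```text
t 17.37 tcp [0.5409 0.2164 0.1676] yaw 172.5 F [ 0.4 -0.4 -0.2] w 0.0557 tz [ 0.002  0.001 -1.   ] q6 -1.15
shift cm [ -2.63 -20.9   13.35] spin 0.004
t 17.47 tcp [0.5412 0.2196 0.1676] yaw 172.85 F [ 0.4 -0.8  0.2] w 0.0555 tz [ 0.002  0.002 -1.   ] q6 -1.15
shift cm [ -2.52 -21.25  13.31] spin 0.01
```

View pics/t17.png

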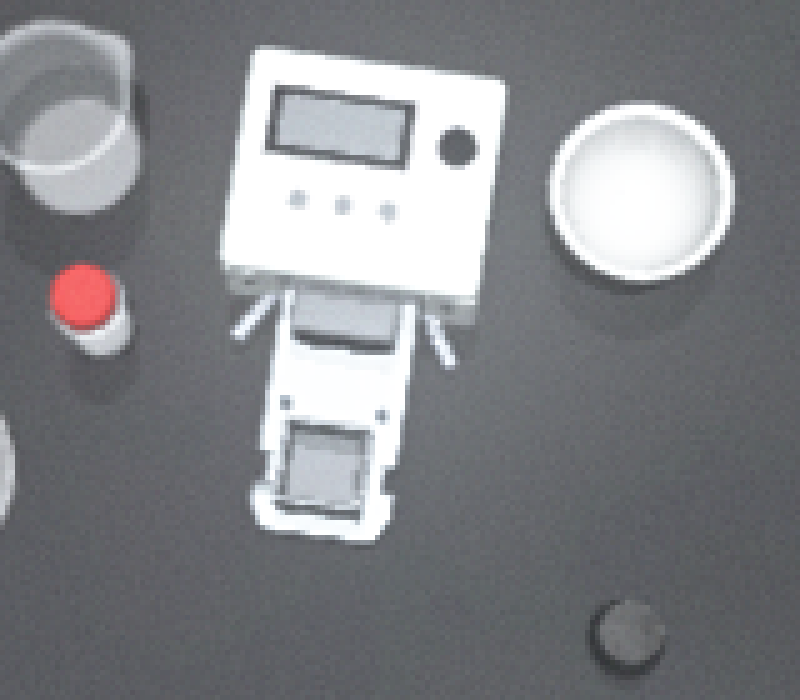

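View pics/s17.png

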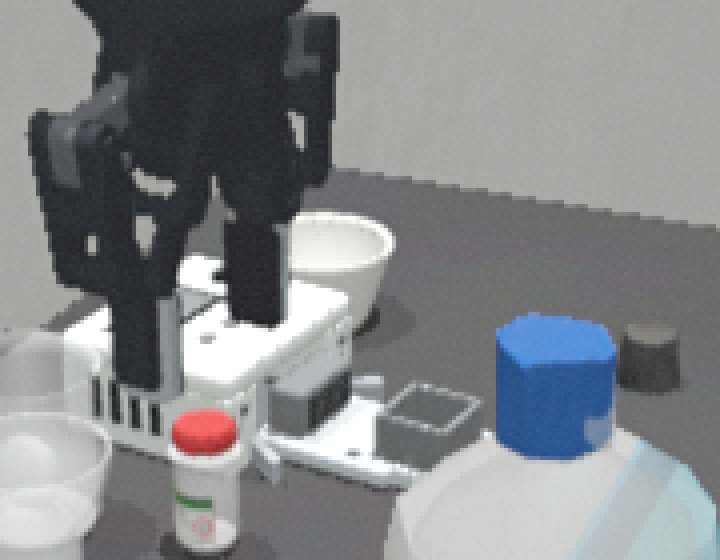

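The top view shows the square cup outside (crop (327,465)) and the fin close to the mouth, with vial, beaker, mortar and bung where they were. I'll take a final measurement and let the arm settle.

Call:
{"method": "carry_out", "body": {"plan": [0,0,0,0,0.3,0,0,0,0,0.3,0,0,0,0,0.3]}}

```text
time: 17.72
tcp_pos: [0.5411, 0.2134, 0.1665]
orientation: [0.0, 0.066, 0.998, -0.0]
force: [-0.5, 0.3, 0.0]
gripper_width: 0.0552
```

```bash
python3 -c "
from h import *
c=cam('top')
def P(u,v,z): return plane(c,[[190+u/5-.4,110+v/5-.4]],z)[0]
y=np.radians(-7.7);ex=np.array([np.cos(y),np.sin(y),0]);M=np.array([.6095,-.0024,0])
e=(P(258,528,.01)+P(378,541,.01))/2; q=(P(290,423,.032)+P(375,434,.032)+P(367,512,.032)+P(279,500,.032))/4
print('centre from end',(e-M)@ex+.087,'square cup',(q-M)@ex,'centre from cup',(q-M)@ex+.062)
print([P(a,b,z).round(4).tolist() for a,b,z in((630,630,.026),(85,297,.058))],plane(c,[[171,205]],.014).round(4))
crop(c,60,90,300,250,2,'t18.png');go(.5,0,.1,172)
"
```

```text
centre from end -0.007351901974084002 square cup -0.0700491415292772 centre from cup -0.008049141529277201
[[0.4751, -0.1145, 0.026], [0.6032, 0.1011, 0.058]] [[0.5392 0.1792 0.014 ]]
t 17.77 tcp [0.5411 0.2132 0.1664] yaw 172.4 F [-0.3 -0.1 -0.3] w 0.0553 tz [ 0. -0. -1.] q6 -1.16
shift cm [  1.26 -21.68   6.65] spin 0.007
```

View pics/t18.png

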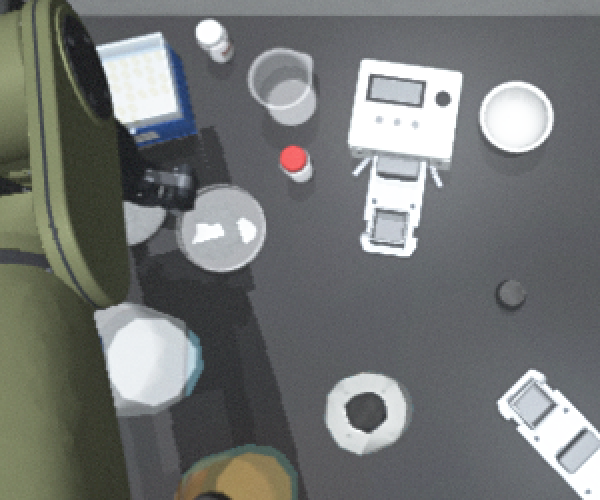

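The slide's middle reads 7–8 mm in front of the mouth, which fits the stop felt. The gripper hovers near the flask, so I'll raise it and then hand in.

Call:
{"method": "carry_out", "body": {"plan": [0,0,-3,0,0.3,0,0,-6,0,0.3,0,0,-9,0,0.3,0,0,-10,0,0.3,0,0,-10,0,0.3]}}

```text
time: 18.18
tcp_pos: [0.5429, 0.2138, 0.2707]
orientation: [0.004, 0.066, 0.998, 0.001]
force: [0.4, 0.0, 0.7]
gripper_width: 0.0553
```

```bash
python3 -c "
from h import *
c=cam('side'); cv2.imwrite('pics/s19.png',c['image'][:,:,::-1]);go(.54,.2,.25,172)
from workcell import workorder
print(workorder.finish_job())
"
```

```text
t 18.23 tcp [0.5418 0.2137 0.2678] yaw 172.42 F [-0.  -0.2 -0.3] w 0.0558 tz [ 0.003  0.001 -1.   ] q6 -1.15
shift cm [ 0.   -1.38  1.78] spin 0.007
the job is handed in; nothing more can be done
None
```

View pics/s19.png

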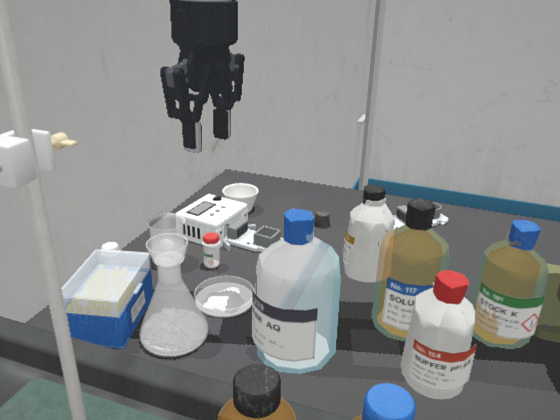

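The slide is back in the holder round cup first, with the square cup standing out. I handed the job in at about 18 s of the 72 s; no verdict is reported.

- **What I did:** I gripped the fin and drew the slide out to about 118 mm in front of the mouth. I turned it half round on the bench, put it back in the channel, then regripped on the square cup and pushed it home.
- **What I felt:** The rollers gave an entry peak of about 8 N and then rode at 2–3 N. The catch then pulled the slide in at about 3 N, and it came up firm on the stop. The highest push there was about 7 N, and I then eased off and let go.
- **Last checks:** From the top view, the slide's middle is 7–8 mm in front of the mouth and the square cup is 70 mm in front of it. That puts the round cup about 54 mm inside.
- **Surroundings:** In the last views nothing nearby had moved. Re-measuring the bung and vial agreed to within 1 mm; the beaker, mortar and petri dish I judged by eye. The gripper hung clear with no force on it.
- **Not confirmed:** The roller travel can't be seen. That they snapped home rests on the forces felt and the final position. No check disagreed.

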